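# Pin and clip the blade of a hinged slicer

## Robot

A 6-joint arm with a two-finger parallel gripper is mounted at the origin on a cart in front of the work surface, level with it; the furniture and walls round the work are solid. World frame = base frame: x ahead of the robot, y to its left, z up, the work surface at z = 0. Lengths are in m, angles in rad, forces in N, time in s.
With the tool pointing down it reaches from about 0.275 to 0.75 m from the base axis. Payload 10.2 kg.
Tool frame: the origin (TCP) lies midway between the tips of the shut fingers; the grasp point (between the pads) lies 19 mm behind it (env.hold_point_z is the distance from the TCP to the grasp point, in m); z points along the fingers, y is the line along which they close (so a half turn about z gives the same grasp; the last joint's range is limited). The gripper opens to 85 mm and grips with 20 to 120 N. Pads are 22 mm wide; open, the fingers measure 114 mm over their backs; the gripper's body (76 mm by 85 mm) begins 54 mm behind the grasp point. The pads swing forward as they close: fully open they stand 13 mm farther back than shut.
Start: joints at [-1.333, 0.313, 1.498, -0, 1.331, -0.223], TCP at [0.233, -0.47, 0.231] pointing down, gripper open.
Joint ranges: [-2.94, 2.94], [-0.97, 2.17], [0.19, 2.56], [-1.23, 4.37], [0.02, 3.11], [-2.88, 2.88]. Speed limits (rad/s): [2.39, 2.39, 3.01, 3.14, 3.14, 3.14].

## Interface

Orientations are given as a unit quaternion [x, y, z, w].
In Python, from bench import env, kinematics, monitor, eyes, job gives the robot as it stands. The module is installed in compiled form; this text tells all that it offers. Calls block until the motion is done:
- env.reach(position, orientation): joint-space move of the TCP to a pose.
- env.movel(position, velocity=0.15, frame=None, guard=None): straight line of the TCP; frame=None keeps the orientation; velocity is the mean speed in m/s. With guard (N) it stops when the force on the tool has changed by that much, and returns True; else False.
- env.set_joints(angles): joint-space move.
- env.release() and env.close_gripper(effort=None): open the fingers fully, or close them until they stop; effort is the grip in N (None keeps the last).
- env.hold(seconds).
- kinematics.ik(position, orientation): joint angles nearest the present ones, or None.
- monitor.sense(): the state.
- eyes.grab_frame(name): name is "side" or "top" or "wrist"; returns a dict with "frame" (480x640x3 uint8, red, green, blue), "mtx" (3x3 intrinsics, pixels), "view" (4x4, takes a point from world to camera coordinates). Camera axes: x right, y down, z forward; pixel columns grow to the right and rows downward; lengths in m; the calibration is good to about 2 mm. A picture is of the moment at which its call begins. There is no depth.
A pose or a line that the arm cannot do raises env.MotionError and nothing moves.
- job.hand_in(): hands the job in; it is judged then, once.
The state is a dict: "clock": time; "joints": joint angles; "qvel": joint speeds; "joint_efforts": joint torques, N m; "position": TCP position; "ee_rot": TCP orientation; "contact_force": force on the tool from outside, world axes, zero at the start; "ft_torque": the same for the moment, N m; "finger_gap": opening from 0.0 (shut) to 1.0 (fully open); "gripper_force": force on a finger pad.
Only numpy, scipy, OpenCV 4.12 (cv2) and the standard library are available. Lean on these libraries where they do the work, as an engineer would, in place of code of your own. Each camera call takes 0.05 s, during which the arm holds its last target. There are 200 camera calls.

## Task

The hinged bread slicer has been washed and its blade is back in the fork, but the pivot pin is still part-way out. Push the pin fully home, then take the R-clip from its parking hole in the board, push its straight leg down through a cross-hole in the pin's free end until its bow springs over the pin and it sits fully home, and let go. The pin may have rolled so that no hole faces up, so feel for it, and go gently: do not force the clip or the pin, and leave the glass, the salt shaker, the jar and the lemon where they are.

Things in the scene. Friction and masses are not known exactly. Their poses are not given: they have to be found in the camera images.
- slicer: Hinged bread slicer, stands fast on the worktop: beech board 130 (x) by 270 (y) by 22 mm, origin at the centre of its underside, z up. Steel fork at y = -100 mm: two cheeks, outer faces at x = -11 and +11 mm, rounded tops 89 mm above the worktop. The pivot axis through it is parallel to x, 72 mm above the worktop. Free to reach from above.
- blade (a joint): Opening of the blade, rad: 0 is shut, as it stays. It lies along the slicer's x = 0 (3 mm thick, top edge 82 mm above the worktop) from the fork to its wooden handle beyond the +y end.
- pin (a joint): How far the pivot pin is drawn out of the fork along the slicer's -x, m: 0 is home, head against the cheek; 0.012 to 0.022 at the start. Steel, 18 mm thick, slides against some 1.5 N. Head 26 mm wide at the -x side, its face at the slicer's x = -16.5 mm when home. Near the other end it is drilled right across (6.2 mm, plain edges), twice, at a right angle, both holes 12 mm from that end.
- fork_seat (a point): Point on the pivot axis, fixed to the slicer, with its axes, 9 mm off the +x cheek: where the cross-holes meet when the pin is home and where the clip's origin belongs. The pin also rolls in the fork (about 2 N at its surface), not measured: it starts with no hole upright, the nearest mouth 0.3 to 0.8 rad, or 3 to 6.5 mm, to the slicer's +y or -y side of the pin's top. Either hole will do.
- clip_tip (a point): Square-cut tip of the clip's straight leg (4.5 mm thick), the clip's axes. Lowered at 4 to 6 mm beside the top it stops at the solid pin or, on the side of the mouth, dips 3 mm or more deeper. Moved back over the pivot axis it then rolls the pin upright with it; the leg passes through only when within some 0.8 mm of the axis.
- clip: R-clip of 4.5 mm steel wire, 34 g, upright, with play, in its parking hole (18 mm deep). Origin on the straight leg, where the pin's axis lies when home; z up the leg to the coil, x normal to the clip's flat, tip at z = -42 mm. Bow on the -y side, in the plane x = -4.8 mm: 9.4 mm inner radius, flared end at y = -13, z = -19, neck at y = -5, z = 10 mm. Either way round is right.
- clip_coil (a point): Centre of the clip's coil, at x = -2.4, y = -7.8, z = 35 mm of the clip, the clip's axes. The coil is 20 mm across and 9.3 mm thick along x: pinch it along x, from above.
- clip_bow (a joint): Spread of the clip's spring bow, rad: 0 relaxed, about 0.07 while it rides over the pin (after a push of about 3 to 8 N, then it pulls itself on), back near 0 when it has sprung over; then its neck rests on the pin.
- tumbler: Clear glass tumbler, 79 mm wide, 90 mm high, origin under its centre; bystander.
- salt_shaker: Glass salt shaker, metal top, 44 mm wide, 90 mm high, origin under its centre; bystander.
- jam_jar: Jam jar with a lid, 66 mm wide, 100 mm high, origin under its centre; bystander.
- lemon: Lemon, 71 x 53 x 51 mm, on the slicer's board at the +x side of the blade, origin under its centre; bystander.

How it is judged:
On the way, in this order (a step that is already met when the one before it is completed fails the run):
1. the pivot pin is fully home (value of joint pin below 0.002 m), for 0.2 s.
2. the clip's leg is through the pin and its bow has sprung over it (value of joint pin below 0.002 m and distance between clip and fork_seat below 0.004 m and angle between the z axis of clip and the z axis of fork_seat, either way round below 0.5 rad and angle between the x axis of clip and the x axis of fork_seat, either way round below 0.6 rad and value of joint clip_bow below 0.03 rad), for 0.2 s.
At the end, for the whole second after the job is handed in: The pin is home (within 2 mm); the clip sits on it, its origin within 4 mm of the seat, upright within 0.5 rad, its flat across the pin within 0.6 rad, its bow closed (under 0.03 rad), at rest (all of step 2 and linear speed of clip below 0.02 m/s); the robot touches nothing.
It fails at once if the clip is forced: it presses on the slicer or its pin with more than 25 N (contact force between clip and slicer above 25 N).
It fails at once if the fingers press on the slicer or its pin with more than 30 N (contact force between the fingers and slicer above 30 N).
It fails at once if a bystander is moved by more than 25 mm (distance of any of tumbler, salt_shaker, jam_jar, lemon from where it was at the start of the episode above 0.025 m).
It also fails if it takes over 61 s, if anything falls off the work surface, if the arm or the gripper's body presses on something with over 40 N, if the wrist force passes 120 N, or if a joint passes its speed limit or range.

## Working session

There is one attempt and no reset: what is moved stays moved. The work goes in short steps, each a Python script; the robot and the scene stay as the last script left them, time stands still between calls to the robot, and variables do not carry over. Pictures are saved under pics/ and viewed, at most 10 in all, crops included, and the job is handed in when it is done.

```bash
mkdir -p pics; python3 - <<'E'
from bench import env, kinematics, monitor, eyes, job
import cv2,numpy as np
np.set_printoptions(precision=4,suppress=True)
for n in("top","side"):
    f=eyes.grab_frame(n); cv2.imwrite(f"pics/{n}0.png",f["frame"][:,:,::-1]); print(n,f["mtx"],f["view"])
s=monitor.sense(); print(s)
E
```

```text
top [[459.7432   0.     323.8961]
 [  0.     459.7432 233.5718]
 [  0.       0.       1.    ]] [[-0.0607 -0.9981 -0.0048  0.3854]
 [-0.9683  0.06   -0.2425  0.6022]
 [ 0.2423 -0.01   -0.9701  0.768 ]
 [ 0.      0.      0.      1.    ]]
side [[561.8729   0.     322.498 ]
 [  0.     561.8729 241.5824]
 [  0.       0.       1.    ]] [[ 0.9984 -0.0526 -0.0211 -0.5934]
 [-0.0462 -0.5402 -0.8403  0.273 ]
 [ 0.0328  0.8399 -0.5417  0.5738]
 [ 0.      0.      0.      1.    ]]
{'clock': 0.1, 'joints': array([-1.3334,  0.3134,  1.4984, -0.0001,  1.331 , -0.2234]), 'qvel': array([ 0.0003, -0.0003, -0.0031, -0.0009,  0.002 , -0.0013]), 'joint_efforts': array([  0.0017, -41.2903, -26.014 ,  -0.0002,   0.0031,  -0.    ]), 'position': array([ 0.2334, -0.47  ,  0.2308]), 'ee_rot': array([ 0.9736,  0.2283, -0.    , -0.0006]), 'contact_force': array([-0.1121,  0.4701,  0.5068]), 'ft_torque': array([0.0294, 0.0002, 0.0002]), 'gripper_force': 0.0, 'finger_gap': 1.002448025701222}
```

View pics/top0.png

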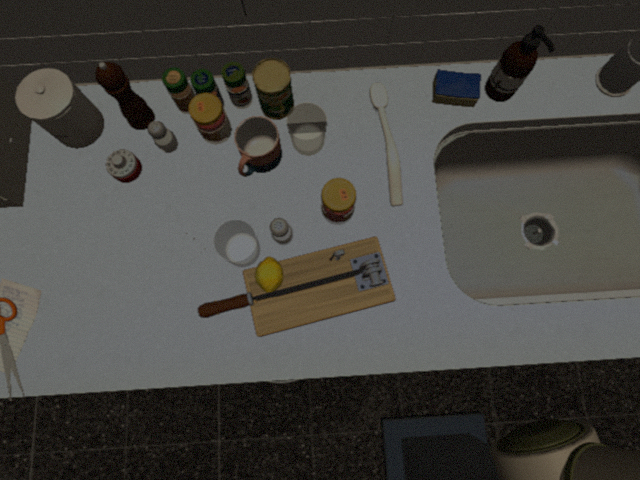

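View pics/side0.png

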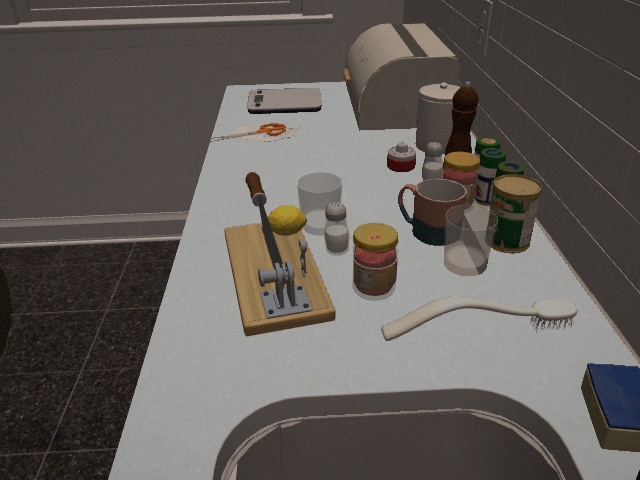

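Top view: the board spans (245..395, 238..333), fork at about (370,272), clip near (337,255), lemon at (268,275). The pin head faces the robot. I'll zoom in on both views.

```bash
python3 - <<'E'
import cv2,numpy as np
t=cv2.imread("pics/top0.png")[230:340,240:400]; s=cv2.imread("pics/side0.png")[210:335,215:340]
t=cv2.resize(t,None,fx=5,fy=5,interpolation=cv2.INTER_CUBIC); s=cv2.resize(s,None,fx=4.8,fy=4.8,interpolation=cv2.INTER_CUBIC)
g=lambda i:np.clip(255*(i/255.)**.6,0,255).astype('uint8')
cv2.imwrite("pics/t1.png",g(t)); cv2.imwrite("pics/s1.png",g(s))
E
```

```text
(no output)
```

View pics/t1.png

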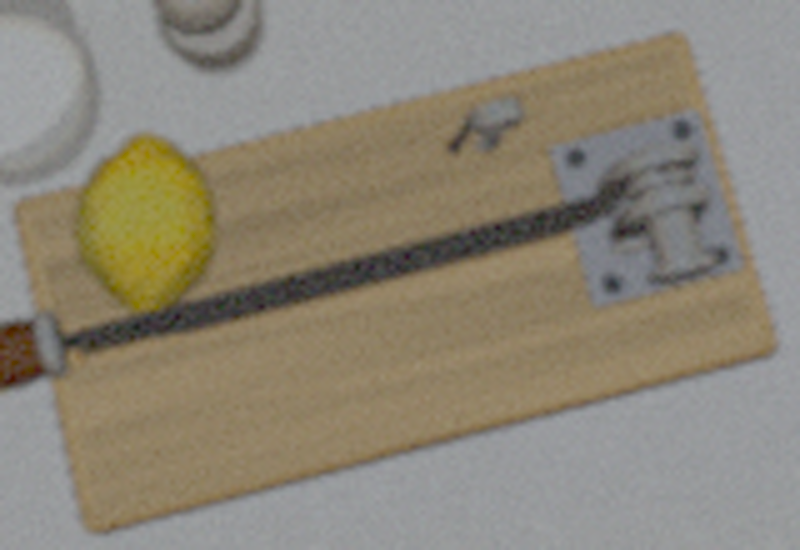

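View pics/s1.png

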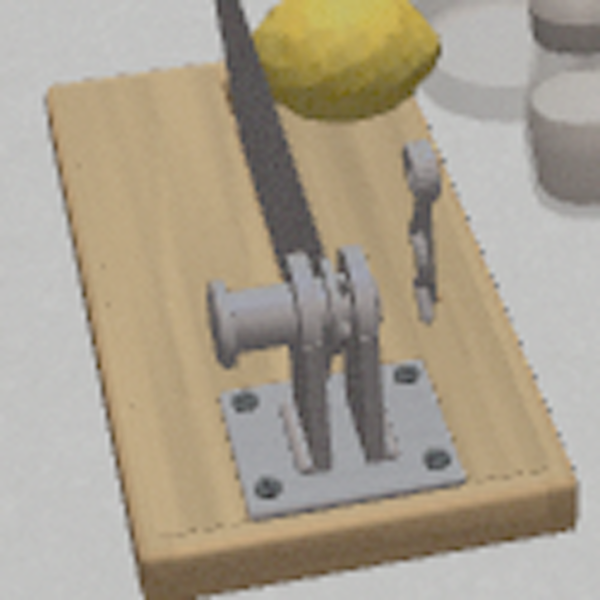

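```bash
cat >h.py <<'E'
from bench import env, kinematics, monitor, eyes, job
import cv2,numpy as np
from scipy.optimize import least_squares
from scipy.spatial.transform import Rotation as R
np.set_printoptions(precision=4,suppress=True)
def proj(cam,P):
    K,V=cam; p=np.atleast_2d(P)@V[:3,:3].T+V[:3,3]; p=p@K.T; return p[:,:2]/p[:,2:]
def s2w(q,P):  # slicer pose (x,y,yaw) -> world
    P=np.atleast_2d(np.asarray(P,float)); c,s=np.cos(q[2]),np.sin(q[2])
    return np.c_[q[0]+c*P[:,0]-s*P[:,1], q[1]+s*P[:,0]+c*P[:,1], P[:,2]]
def down(a):  # tool down, tool y (closing) at world angle a
    y=np.array([np.cos(a),np.sin(a),0]); z=np.array([0,0,-1.]); return R.from_matrix(np.c_[np.cross(y,z),y,z]).as_quat()
E
cat >fit0.py <<'E'
from h import *
import pickle
cams={}
for n in("top","side"):
    f=eyes.grab_frame(n); cams[n]=(f["mtx"],f["view"]); V=f["view"]; print(n,-V[:3,:3].T@V[:3,3])
pickle.dump(cams,open("cams.pkl","wb"))
h=.022
obs=[("top",(.065,.135,h),(243,270.6)),("top",(.065,-.135,h),(377.6,236.6)),("top",(-.065,-.135,h),(395,300)),
("side",(-.065,-.135,h),(244.2,325.6)),("side",(.065,-.135,h),(335.4,310.4)),("side",(-.065,.135,h),(224.8,229.8))]
r=lambda q:np.concatenate([proj(cams[n],s2w(q,P))[0]-u for n,P,u in obs])
s=least_squares(r,[.5,0,0]); q=s.x; print(q,s.fun); np.save("q.npy",q)
print("BL top/bot",proj(cams["top"],s2w(q,[(-.065,.135,h),(-.065,.135,0)])))
# clip coil: two view triangulation
uv={"top":np.array([500,112])/5+[240,230],"side":np.array([422,168])/4.8+[215,210]}
c=least_squares(lambda p:np.concatenate([proj(cams[n],p)[0]-uv[n] for n in uv]),[.5,0,.08]); print("coil w",c.x,c.fun)
b=c.x[:2]-q[:2]; cy,sy=np.cos(q[2]),np.sin(q[2]); print("coil slicer",cy*b[0]+sy*b[1],-sy*b[0]+cy*b[1])
uv={"top":np.array([685,275])/5+[240,230],"side":np.array([217,325])/4.8+[215,210]}
c=least_squares(lambda p:np.concatenate([proj(cams[n],p)[0]-uv[n] for n in uv]),[.5,0,.08]); print("head w",c.x,c.fun)
E
python3 fit0.py
```

```text
top [0.4204 0.3562 0.893 ]
side [ 0.5863 -0.3657  0.5278]
[0.5374 0.3621 0.1922] [-0.4018 -0.4088  0.4781 -0.8111  2.2776  0.7102 -0.5365  0.2618  0.9397
 -1.0332 -0.8482 -3.4825]
BL top/bot [[257.2529 337.5103]
 [258.9409 337.7789]]
coil w [0.5852 0.3208 0.0808] [ 0.1358  0.7155  0.5667 -0.162 ]
coil slicer 0.03906637701957093 -0.04972046157407752
head w [0.5244 0.2584 0.0712] [ 0.0812  0.3366  0.2583 -0.0602]
```

```bash
python3 - <<'E'
from h import *
q=np.load("q.npy")
p=s2w(q,[(-.01,-.075,.25)])[0]
for a in (q[2],q[2]+np.pi):
    print(kinematics.ik(p,down(a)))
js=[(kinematics.ik(p,down(a)),a) for a in (q[2],q[2]+np.pi)]
j,a=min([x for x in js if x[0] is not None],key=lambda x:abs(x[0][5])); print(a)
env.reach(p,down(a)); env.hold(.3)
f=eyes.grab_frame("wrist"); cv2.imwrite("pics/w0.png",np.clip(255*(f["frame"][:,:,::-1]/255.)**.6,0,255).astype('uint8'))
import pickle; pickle.dump((f["mtx"],f["view"]),open("w0.pkl","wb")); V=f["view"]; print(V,-V[:3,:3].T@V[:3,3],monitor.sense()["clock"],monitor.sense()["position"])
E
```

```text
[ 0.2956  0.501   1.1762 -0.      1.4645  0.1034]
None
0.19220716724282247
[[ 0.9816  0.191   0.0004 -0.5867]
 [ 0.1835 -0.9432  0.2771  0.1292]
 [ 0.0533 -0.272  -0.9608  0.4459]
 [ 0.      0.      0.      1.    ]] [0.5284 0.3552 0.3928] 3.425 [0.542  0.2865 0.25  ]
```

View pics/w0.png

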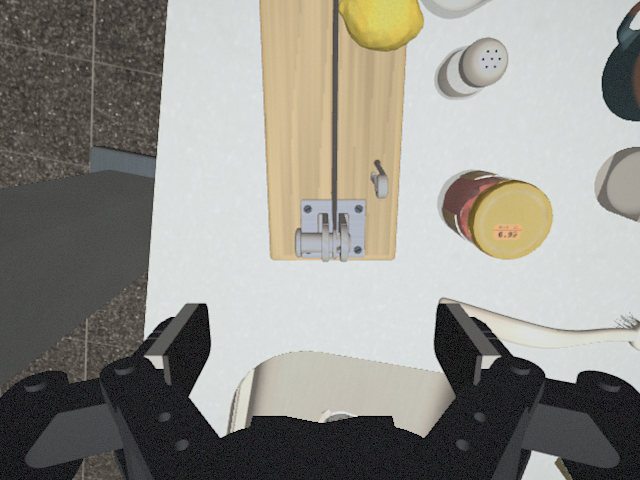

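Wrist view: the pin head is at (300,242), fork cheeks at (325..347,238), clip coil at (380,186) with its leg pointing to (377,163), and the path is clear. Next I push the pin.

```bash
python3 - <<'E'
from h import *
q=np.load("q.npy"); W=lambda x,y,z:s2w(q,[(x,y,z)])[0]
env.close_gripper(40)
env.reach(W(-.09,-.1,.17),down(q[2]))
env.movel(W(-.09,-.1,.066),.15); env.hold(.2)
f0=monitor.sense()["contact_force"]
ax=np.array([np.cos(q[2]),np.sin(q[2]),0])
env.movel(W(-.062,-.1,.066),.06,guard=6)
r=env.movel(W(-.02,-.1,.066),.02,guard=6)
s=monitor.sense(); p=s["position"]; print(r,"slicer x",(p-W(0,-.1,.066))@ax,s["contact_force"]-f0,s["clock"])
env.hold(.3); s=monitor.sense();print(s["contact_force"]-f0)
f=eyes.grab_frame("top"); cv2.imwrite("pics/top1.png",f["frame"][:,:,::-1])
env.movel(p-.02*ax,.1); env.movel(p-.02*ax+[0,0,.1],.2)
env.release()
# close look at clip
env.reach(W(.035,-.12,.19),down(q[2])); env.hold(.3)
f=eyes.grab_frame("wrist"); cv2.imwrite("pics/w1.png",np.clip(255*(f["frame"][:,:,::-1]/255.)**.6,0,255).astype('uint8'))
import pickle; pickle.dump((f["mtx"],f["view"]),open("w1.pkl","wb")); print(monitor.sense()["clock"])
E
```

```text
True slicer x -0.0290047187279314 [-0.7967 -0.1694  0.5907] 7.8917
[-0.5685 -0.8661  0.6319]
10.825
```

View pics/w1.png

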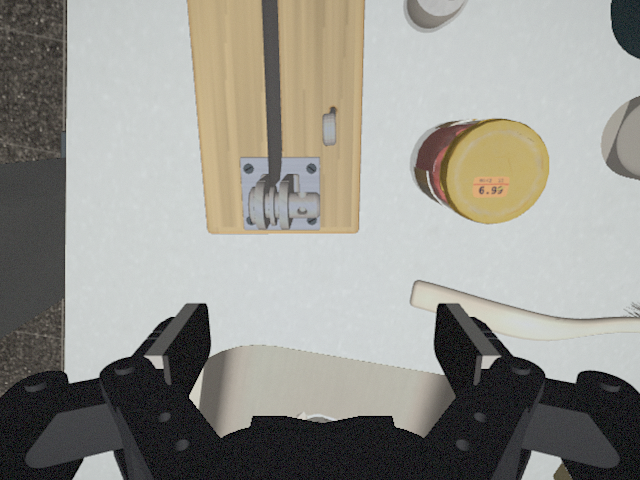

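```bash
python3 - <<'E'
import cv2
i=cv2.imread("pics/w1.png")[95:245,195:370]; cv2.imwrite("pics/w1c.png",cv2.resize(i,(700,600),interpolation=cv2.INTER_CUBIC))
E
```

```text
(no output)
```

View pics/w1c.png

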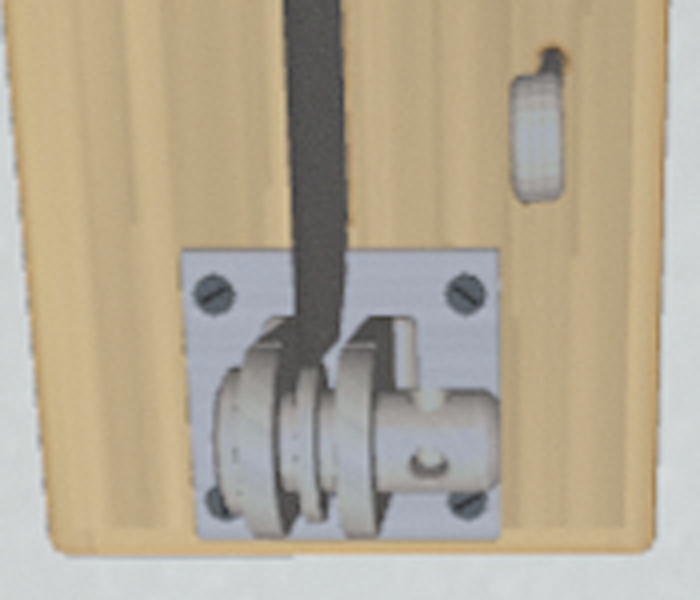

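Pin is home. The crop shows cross-hole mouths at (428,462) on the -y side and about (432,400) on the +y side, and the pin's end at x≈498. The coil covers (511..563, 75..203), aligned with the board, with the leg entering its hole at (552,50).

```bash
cat >fit1.py <<'E'
from h import *
import pickle
cam=pickle.load(open("w1.pkl","rb")); q0=np.load("q.npy")
V=cam[1]; print("cam",-V[:3,:3].T@V[:3,3])
U=lambda x,y:np.array([x/4+195,y/4+95])
def outl(P): p=proj(cam,P); return np.r_[p.min(0),p.max(0)]
th=np.linspace(0,2*np.pi,73)
cyl=lambda x,y,z,r,hw:np.array([(x+s*hw,y+r*np.sin(t),z+r*np.cos(t)) for s in(-1,1) for t in th])
def res(q,full=False):
    P=lambda *a:proj(cam,s2w(q,[a]))[0]
    pin=outl(s2w(q,cyl(.026,-.1,.072,.009,.006)))  # pin end bbox
    o=U(498,390); o2=U(498,491)
    r=[pin[2]-o[0],pin[1]-o[1],pin[3]-o2[1]]
    ck=outl(s2w(q,cyl(.011,-.1,.072,.017,0)))
    r+=list(P(-.065,-.135,.022)-U(50,552)) + list(P(.065,-.135,.022)-U(657,552))
    b=P(0,.0,.082); b2=P(0,-.05,.082)
    # blade centreline at crop row 0..200
    l=np.polyfit([U(313,5)[1],U(322,200)[1]],[U(313,5)[0],U(322,200)[0]],1)
    r+=[b2[0]-np.polyval(l,b2[1])]
    return np.array(r)
s=least_squares(res,q0,loss="soft_l1"); q=s.x; print("q0 res",res(q0)); print("q",q,"d",q-q0,res(q)); np.save("q1.npy",q)
for fx in(.011+.009,):
  for a in np.arange(-1.4,1.5,.2): 
    p=proj(cam,s2w(q,[(fx,-.1+.009*np.sin(a),.072+.009*np.cos(a))]))[0]; print(round(a,2),(p-[195,95])*4)
bb=np.r_[U(511,75),U(563,203)]
for z in(.081,):
  g=lambda c:outl(s2w(q,np.r_[cyl(c[0],c[1],z,.010,.0025),cyl(c[0],c[1],z,.008,.00465)]))-bb
  c=least_squares(g,[.039,-.05]); print("coil slicer",c.x,c.fun, s2w(q,[(*c.x,z)]))
  lp=proj(cam,s2w(q,[(c.x[0]+.0024,c.x[1]+.0078,.022)]))[0]; print("leg at board pred",(lp-[195,95])*4)
E
python3 fit1.py
```

```text
cam [0.5805 0.32   0.3329]
q0 res [-0.8757  1.4583  2.1426 -2.6258  3.2861 -1.3309  3.4082 -7.0067]
q [0.5409 0.3648 0.1766] d [ 0.0035  0.0027 -0.0156] [ 2.638  -0.9147  0.0842 -0.7536 -0.1127  0.8469  2.3202 -1.9991]
-1.4 [438.1711 490.2179]
-1.2 [437.7454 489.6772]
-1.0 [437.3543 487.0677]
-0.8 [437.0146 482.4548]
-0.6 [436.7415 475.9933]
-0.4 [436.5477 467.9259]
-0.2 [436.4427 458.5769]
-0.0 [436.4322 448.3388]
0.2 [436.5172 437.6538]
0.4 [436.6945 426.9904]
0.6 [436.9562 416.8177]
0.8 [437.2904 407.5792]
1.0 [437.682  399.6683]
1.2 [438.1135 393.4091]
1.4 [438.5661 389.0418]
coil slicer [ 0.0357 -0.0499] [-1.2183 -0.4092  1.173   0.4433] [[0.5848 0.322  0.081 ]]
leg at board pred [543.7728  99.7374]
```

```bash
sed -i 's/U(313,5)\[1\],U(322,200)\[1\]\],\[U(313,5)\[0\],U(322,200)\[0\]/U(295,5)[1],U(302,200)[1]],[U(295,5)[0],U(302,200)[0]/' fit1.py
cat >>fit1.py <<'E'
print("---")
cams=pickle.load(open("cams.pkl","rb"))
def ray(cam,u,z):
    K,V=cam; d=V[:3,:3].T@np.linalg.solve(K,[*u,1]); o=-V[:3,:3].T@V[:3,3]; return o+d*(z-o[2])/d[2]
def w2s(p): d=np.array(p)[:2]-q[:2]; cc,ss=np.cos(q[2]),np.sin(q[2]); return cc*d[0]+ss*d[1],-ss*d[0]+cc*d[1]
print("hole wrist",w2s(ray(cam,U(552,50),.022)),"top",w2s(ray(cams["top"],(331.6,259),.022)))
print("coil wrist",w2s(ray(cam,U(537,140),.083)),"top",w2s(ray(cams["top"],(340.5,252.2),.083)))
w0=pickle.load(open("w0.pkl","rb"))
print("w0 coil",w2s(ray(w0,(380.5,186),.083)),"hole",w2s(ray(w0,(377,163),.022)))
E
python3 fit1.py
```

```text
cam [0.5805 0.32   0.3329]
q0 res [-0.8757  1.4583  2.1426 -2.6258  3.2861 -1.3309  3.4082 -2.1362]
q [0.5384 0.3643 0.1905] d [ 0.001   0.0021 -0.0017] [ 0.8489 -1.1993 -0.425  -1.4295  1.0182  0.1203  1.3885 -0.0503]
-1.4 [432.379  489.1225]
-1.2 [431.8751 488.5739]
-1.0 [431.3784 485.9557]
-0.8 [430.9096 481.3339]
-0.6 [430.4887 474.8635]
-0.4 [430.1344 466.7877]
-0.2 [429.863 457.431]
-0.0 [429.6873 447.1863]
0.2 [429.6157 436.4961]
0.4 [429.6516 425.8293]
0.6 [429.7937 415.655 ]
0.8 [430.035  406.4167]
1.0 [430.3643 398.508 ]
1.2 [430.7664 392.2527]
1.4 [431.2232 387.8909]
coil slicer [ 0.0375 -0.0503] [-1.0873 -0.3565  1.0478  0.3863] [[0.5848 0.322  0.081 ]]
leg at board pred [543.0839  99.5406]
---
hole wrist (np.float64(0.041547081291038346), np.float64(-0.033369335710890846)) top (np.float64(0.04191409571115742), np.float64(-0.03743558299996824))
coil wrist (np.float64(0.03763080834065087), np.float64(-0.05034516789001086)) top (np.float64(0.038789912601924374), np.float64(-0.05243301804112611))
w0 coil (np.float64(0.03642809106594848), np.float64(-0.04948369568541933)) hole (np.float64(0.041531966603312646), np.float64(-0.03580145800604856))
```

```bash
cat >grab.py <<'E'
import io,contextlib
with contextlib.redirect_stdout(io.StringIO()): exec(open("fit1.py").read())
jar=w2s(ray(cam,(509,178),.1)); print("jar",jar)
assert jar[0]-.033>.1 or abs(jar[1]+.05)>.05
W=lambda x,y,z:s2w(q,[(x,y,z)])[0]
D=down(q[2])
print(monitor.sense()["clock"])
env.reach(W(.0375,-.0503,.125),D)
print("guard",env.movel(W(.0375,-.0503,.080),.1,guard=6))
f0=monitor.sense()["contact_force"]
env.close_gripper(60); env.hold(.2); s=monitor.sense(); print(s["finger_gap"],s["gripper_force"],s["contact_force"]-f0)
print("guard",env.movel(W(.0375,-.0503,.19),.08,guard=12))
env.hold(.3); s=monitor.sense(); print(s["finger_gap"],s["clock"],s["position"])
pp={}
for n in("wrist","side","top"):
    f=eyes.grab_frame(n); pp[n]=(f["mtx"],f["view"]); cv2.imwrite(f"pics/g_{n}.png",np.clip(255*(f["frame"][:,:,::-1]/255.)**.6,0,255).astype('uint8'))
pickle.dump(pp,open("g.pkl","wb"))
P=W(.0375,-.0503,.19); im=[]
for n in("wrist","side"):
    c=proj(pp[n],P+[0,0,-.04])[0]; print(n,c); c=np.clip(c,[75,75],[565,405]).astype(int); print("origin",c-75)
    im.append(cv2.resize(cv2.imread(f"pics/g_{n}.png")[c[1]-75:c[1]+75,c[0]-75:c[0]+75],(390,390),interpolation=cv2.INTER_CUBIC))
cv2.imwrite("pics/gc.png",np.hstack(im))
E
python3 grab.py
```

```text
jar (np.float64(0.14709846098949012), np.float64(-0.07821404629333571))
10.825
guard False
0.08204518537005025 60.778316259384155 [0.0583 0.693  2.7015]
guard False
0.08055414065190075 14.6167 [0.5847 0.322  0.1899]
wrist [322.2178 273.7257]
origin [247 198]
side [301.1626 202.804 ]
origin [226 127]
```

View pics/gc.png

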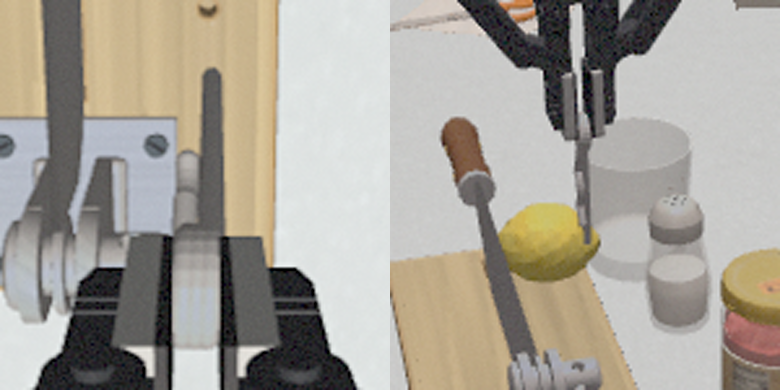

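Clip is held. In the crop the leg tip is at (211,70) wrist and (588,243) side, and the leg leans forward (+y). Triangulating the tip.

```bash
cat >tri.py <<'E'
from h import *
import pickle
q=np.load("q1.npy"); pp=pickle.load(open("g.pkl","rb"))
uv={"wrist":(328.2,225.3),"side":(302.2,220.3)}
T=s2w(q,[(.0375,-.0503,.19)])[0]
c=least_squares(lambda p:np.concatenate([proj(pp[n],p)[0]-uv[n] for n in uv]),T-[0,0,.07])
d=c.x-T; cc,ss=np.cos(q[2]),np.sin(q[2]); print("tip rel TCP slicer",cc*d[0]+ss*d[1],-ss*d[0]+cc*d[1],d[2],c.fun)
for z in(-.074,-.077):
    o=-pp["wrist"][1][:3,:3].T@pp["wrist"][1][:3,3]; dd=pp["wrist"][1][:3,:3].T@np.linalg.solve(pp["wrist"][0],[*uv["wrist"],1]); p=o+dd*(T[2]+z-o[2])/dd[2]-T
    print("wrist only",z,cc*p[0]+ss*p[1],-ss*p[0]+cc*p[1])
E
python3 tri.py
```

```text
tip rel TCP slicer 0.00357807068155061 0.016287116170351293 -0.07814093598663374 [-0.0463 -0.0078  0.1134 -0.0126]
wrist only -0.074 0.003534097552998747 0.017291393162963537
wrist only -0.077 0.0035860466753587154 0.016560371703622193
```

```bash
cat >c.py <<'E'
from h import *
q=np.load("q1.npy"); th=-.108
Z=R.from_euler("z",q[2]); X=R.from_euler("x",th)
Dt=(Z*X*R.from_euler("z",-q[2])*R.from_quat(down(q[2]))).as_quat()
off=X.apply([.0035,.0163,-.0775])
def tcp(tx,ty,tz): return s2w(q,[np.array([tx,ty,tz])-off])[0]
def tip():
    s=monitor.sense(); d=s["position"]-[q[0],q[1],0]; return Z.inv().apply(d)+off
def F(): return Z.inv().apply(monitor.sense()["contact_force"])
E
python3 - <<'E'
from c import *
import pickle
print(off)
env.close_gripper(100)
env.reach(tcp(.020,-.1033,.125),Dt)
env.movel(tcp(.020,-.1033,.090),.1,guard=4)
env.hold(.3); print(tip(),F(),monitor.sense()["clock"],monitor.sense()["finger_gap"])
pp={}
im=[]
for n in("wrist","side"):
    f=eyes.grab_frame(n); pp[n]=(f["mtx"],f["view"]); i=np.clip(255*(f["frame"][:,:,::-1]/255.)**.6,0,255).astype('uint8')
    c=proj(pp[n],s2w(q,[(.02,-.1,.09)]))[0]; print(n,"seat",c); c=np.clip(c,[50,50],[590,430]).astype(int); print("origin",c-50)
    print("tip, pin top, pin end pred",[(proj(pp[n],s2w(q,[p]))[0]-c+50)*3.9 for p in((.02,-.1033,.09),(.02,-.1,.081),(.032,-.1,.081))])
    im.append(cv2.resize(i[c[1]-50:c[1]+50,c[0]-50:c[0]+50],(390,390),interpolation=cv2.INTER_CUBIC))
cv2.imwrite("pics/hov.png",np.hstack(im)); pickle.dump(pp,open("hov.pkl","wb"))
E
```

```text
[ 0.0035  0.0079 -0.0788]
[ 0.0202 -0.1033  0.0905] [ 0.887  -0.0909  0.2814] 16.15 0.06559926242836105
wrist seat [327.5767 220.0434]
origin [277 170]
tip, pin top, pin end pred [array([197.1188, 215.5366]), array([196.3936, 176.5328]), array([272.2709, 176.5319])]
side seat [298.1087 259.7679]
origin [248 209]
tip, pin top, pin end pred [array([197.356 , 203.1563]), array([196.5585, 218.917 ]), array([229.64  , 213.6535])]
```

View pics/hov.png

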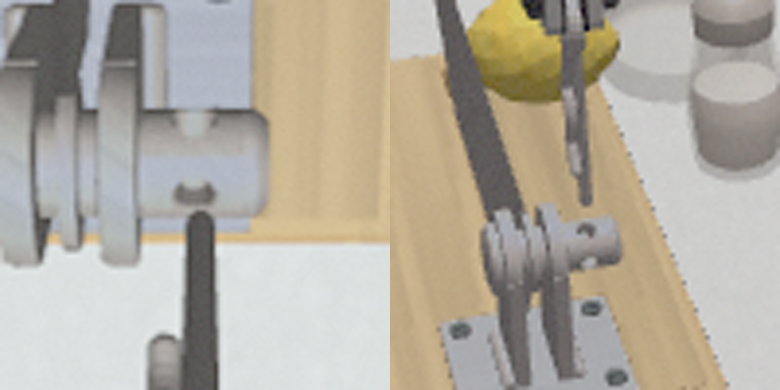

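Wrist crop: tip at (202,216), nearest mouth at (195,190), pin end at x=268. Side crop: tip at (196,202), mouth at (197,231). Triangulating both gives their relative offset.

```bash
cat > tri2.py <<'E'
from c import *
import pickle
pp=pickle.load(open("hov.pkl","rb")); o={"wrist":(277,170),"side":(248,209)}
def tri(w,s):
    uv={"wrist":np.array(w)/3.9+o["wrist"],"side":np.array(s)/3.9+o["side"]}
    c=least_squares(lambda p:np.concatenate([proj(pp[n],p)[0]-uv[n] for n in uv]),s2w(q,[(.02,-.1,.085)])[0])
    return Z.inv().apply(c.x-[q[0],q[1],0])*1e3,c.fun
print("tip",tri((202,216),(196,202))); print("mouth",tri((195,190),(197.5,231)))
for a in(-.3,-.4,-.5,-.6): print(a,[(proj(pp[n],s2w(q,[(.02,-.1+.009*np.sin(a),.072+.009*np.cos(a))]))[0]-o[n])*3.9 for n in pp])
E
python3 tri2.py
```

```text
tip (array([  20.5541, -103.1774,   90.4672]), array([-0.3102, -0.0458,  0.7109, -0.0963]))
mouth (array([  19.7849, -103.2433,   78.0633]), array([-0.0837, -0.0123,  0.1842, -0.0237]))
-0.3 [array([196.2595, 191.6404]), array([198.1581, 224.0365])]
-0.4 [array([196.2009, 196.0316]), array([198.6905, 226.0866])]
-0.5 [array([196.1365, 200.0221]), array([199.2133, 228.2755])]
-0.6 [array([196.0669, 203.5726]), array([199.7213, 230.5809])]
```

```bash
python3 - <<'E'
from c import *
x=.0193
env.movel(tcp(x,-.1035,.090),.05); env.hold(.2); f0=F()
print(env.movel(tcp(x,-.1035,.0735),.015,guard=3)); env.hold(.2); print(tip()*1e3,F()-f0,monitor.sense()["clock"])
E
```

```text
False
[  19.3112 -103.4735   73.5529] [-0.4348  0.1216  1.5884] 18.15
```

```bash
python3 - <<'E'
from c import *
f0=F()
for dy in(-.1025,-.1015,-.1008,-.1):
    g=env.movel(tcp(.0193,dy,.0735),.01,guard=6); env.hold(.1); print(g,tip()*1e3,F()-f0)
g=env.movel(tcp(.0193,-.1,.064),.012,guard=4); env.hold(.2); print(g,tip()*1e3,F()-f0,monitor.sense()["clock"])
E
```

```text
False [  19.305  -102.5492   73.4464] [ 0.9293  0.5264 -0.9164]
False [  19.2819 -101.5593   73.4767] [ 1.3431 -0.9869 -0.9788]
False [  19.3022 -100.8687   73.5202] [ 1.1167 -0.3294 -0.5564]
False [  19.3251 -100.1214   73.53  ] [ 1.5241 -1.7368 -0.4153]
True [  19.3508 -100.6026   66.1564] [ 0.2908 -1.5744  4.877 ] 20.3583
```

```bash
python3 - <<'E'
from c import *
f0=np.array([0,0,0.])
for y in(-.0995,-.0989,-.0983):
    env.movel(tcp(.0193,y,.0675),.02,guard=6); env.hold(.1); print("lat",tip()*1e3,F())
    g=env.movel(tcp(.0193,y,.060),.012,guard=4); env.hold(.1); t=tip(); print(g,t*1e3,F(),monitor.sense()["clock"])
    if t[2]<.0625: break
E
```

```text
lat [ 19.1177 -99.517   67.1996] [-0.2416 -1.958  -0.5092]
True [  19.3651 -100.0514   66.2522] [ 0.535  -1.2615  4.4868] 21.1083
lat [ 19.1523 -98.9358  67.2377] [-0.3771 -1.7884  0.3498]
False [ 19.2009 -98.8882  59.801 ] [-0.7027 -1.2476 -0.9595] 22.3333
```

```bash
python3 - <<'E'
from c import *
for z in np.arange(.056,.025,-.004):
    g=env.movel(tcp(.0193,-.0989,z),.025,guard=12); s=tip(); print(g,s*1e3,F(),round(monitor.sense()["clock"],2),round(monitor.sense()["finger_gap"],4))
    if g: break
E
```

```text
False [ 19.1664 -98.8952  55.6346] [ 0.167  -1.6907 -1.9013] 22.64 0.0679
False [ 19.1347 -98.9034  51.625 ] [ 0.8934 -1.6002 -1.4958] 22.95 0.0664
False [ 19.311  -98.9782  47.9456] [ 0.2624 -2.2478  0.6171] 23.26 0.0675
False [ 19.5487 -99.2093  44.2568] [ 0.7241 -4.5592  2.1361] 23.57 0.064
False [ 19.0701 -99.3272  39.4977] [ 0.2885 -5.0031 -0.707 ] 23.88 0.0601
False [ 18.7883 -99.3897  34.7993] [ 1.371  -5.0963 -3.2072] 24.18 0.0613
False [ 18.6236 -98.9631  30.6032] [ 2.1081 -4.613  -8.5709] 24.49 0.0642
True [ 19.4822 -99.5247  28.2706] [-0.5448 -3.7622  3.6665] 24.73 0.0679
```

```bash
python3 - <<'E'
from c import *
g=env.movel(tcp(.0193,-.0990,.0275),.01,guard=6); print(g,tip()*1e3,F())
env.release(); env.hold(.2)
p=monitor.sense()["position"]; env.movel(p+[0,0,.09],.1); 
env.reach(s2w(q,[(.03,-.16,.22)])[0],down(q[2])); env.hold(.4)
im=[]
for n in("wrist","side"):
    f=eyes.grab_frame(n); i=np.clip(255*(f["frame"][:,:,::-1]/255.)**.6,0,255).astype('uint8'); cam=(f["mtx"],f["view"])
    c=np.clip(proj(cam,s2w(q,[(.02,-.1,.08)]))[0],[60,60],[580,420]).astype(int)
    print(n,[((proj(cam,s2w(q,[p]))[0]-c+60)*6.5) for p in((.0176,-.1078,.107),(.0176,-.1078,.117),(.02,-.1,.03))])
    im.append(cv2.resize(i[c[1]-60:c[1]+60,c[0]-60:c[0]+60],(390,390),interpolation=cv2.INTER_CUBIC))
cv2.imwrite("pics/fin.png",np.hstack(im)); print(monitor.sense()["clock"])
E
```

```text
False [ 19.7147 -99.0655  28.3524] [-0.7253 -4.6171  5.7608]
wrist [array([362.262 , 480.7894]), array([357.5466, 488.3767]), array([407.0563, 376.3164])]
side [array([383.4137, 310.7787]), array([381.1859, 270.3447]), array([402.8799, 580.4625])]
27.8417
```

View pics/fin.png

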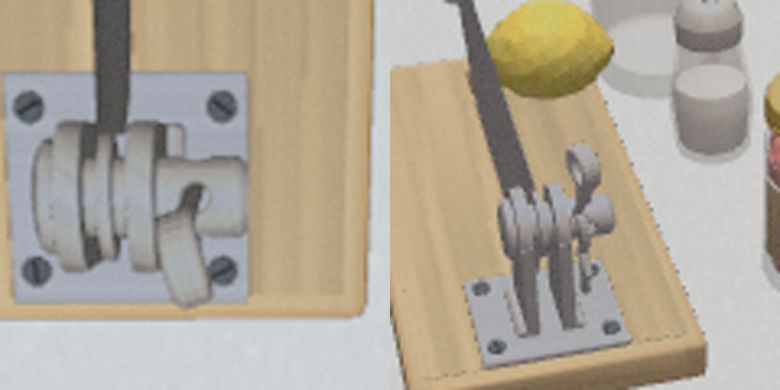

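The clip sits on the pin with its bow sprung round underneath: coil at (583,167), flared end at (586,285) in the side crop. It leans and yaws about 0.2 rad, within limits. The pin is home and the gripper is clear.

```bash
python3 -c "
from bench import job
print(job.hand_in())"
```

```text
the job is handed in; nothing more can be done
None
```

I pushed the pivot pin home, put the R-clip through its cross-hole with the bow sprung over the pin, and handed the job in with the gripper clear at about 28 s; the hand-in gave no verdict. The clip leans and is turned by about 0.2 rad each (judged by eye from the last pictures), within the limits, and I never went near the bystanders.

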